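# Hold the spring-return length gauge out at its set mark

## Robot

A 7-joint arm with a two-finger parallel gripper is mounted at the origin on a cart in front of the work surface, level with it; the furniture and walls round the work are solid. World frame = base frame: x ahead of the robot, y to its left, z up, the work surface at z = 0. Lengths are in m, angles in rad, forces in N, time in s.
With the tool pointing down it reaches from about 0.425 to 0.925 m from the base axis. Payload 6.8 kg.
Tool frame: the origin (TCP) lies at the very end of the fingers, on their centre line; the grasp point (between the pads) lies 19 mm behind it; z points along the fingers, y is the line along which they close (so a half turn about z gives the same grasp; the last joint's range is limited). The gripper opens to 85 mm and grips with 20 to 120 N. Pads are 22 mm wide; open, the fingers measure 114 mm over their backs; the gripper's body (76 mm by 85 mm) begins 54 mm behind the grasp point. The pads swing forward as they close: fully open they stand 13 mm farther back than shut.
Start: joints at [-1.391, 0.477, 0.022, 1.555, -0.011, 1.109, -0.083], TCP at [0.192, 0.647, 0.231] pointing down, gripper open.
Joint ranges: [-2.96, 2.96], [-0.34, 2.1], [-1.41, 1.46], [0.24, 2.44], [-1.37, 4.51], [0.17, 1.92], [-2.96, 2.96]. Speed limits (rad/s): [2.39, 2.39, 3.14, 3.14, 3.14, 3.14, 3.14].

## Interface

Orientations are given as a unit quaternion [w, x, y, z].
In Python, from station import monitor, eyes, bot gives the robot as it stands.
- The arm moves only by the shell command python3 -m creep 'ROWS' [FORCE]. ROWS is a JSON list of rows, 1 to 20 of them, each written [[dx, dy, dz], turn, opening]: dx, dy, dz in shares of the most that a row can go, 1 being 50 mm, then a turn about the tool's z in normalised numbers (1 is 60 degrees), then the opening from 0.0 (shut) to 1.0 (fully open); each row shifts and turns the commanded pose from where the row before left it, along the tool's axes as they then stand; what a row does not reach is not made up. A row lasts 1/10 s, in which the tool goes at most 0.05 m and 0.15 rad, less where a joint would pass 70% of its speed; a pose out of reach is approached as far as the arm can. The fingers move at their own pace and stop on an object; FORCE is the grip in N (left out, the last holds). Time passes only in rows, so rows that do not move let the fingers close. It prints the time, the measured TCP pose, the force, the opening and the grip force at its end. A shift or turn number past 1, either way, is cut back to 1. Input that does not fit is refused with a message, and nothing moves.
- monitor.get_obs(): the state, without advancing time (a new reading comes with each control period).
- eyes.read_camera(name): name is "scene" or "top" or "wrist"; returns the picture (420x560x3 uint8, blue, green, red); there is no depth.
- eyes.camera_info(name): a dict with "vertical_fov" (degrees; the focal length in pixels is half the picture's height over the tangent of half this angle, whatever the lens; pixels are square), "cx", "cy" (the principal point, pixels), "view" (4x4, takes a point from world to camera coordinates); the wrist camera has in their place "hand_eye" (4x4, takes a point from camera to tool coordinates, whose origin is the TCP and whose axes are the flange's). Camera axes: x right, y up, looking along -z (the intrinsics and any distortion apply to the point x, -y, -z); pixel columns grow to the right and rows downward; lengths in m; the calibration is good to about 2 mm. A picture is of the moment at which its call begins: read the wrist's pose just before it. camera_info takes no time and is no camera call.
- bot.hand_in(): hands the job in; it is judged then, once.
The state is a dict: "t": time; "q": joint angles; "joint_vel": joint speeds; "joint_torque": joint torques, N m; "eef_pos": TCP position; "tool_rot": TCP orientation; "contact_force": force on the tool from outside, world axes, zero at the start; "torque": the same for the moment, N m; "gripper_width": opening from 0.0 (shut) to 1.0 (fully open); "grasp_force": force on a finger pad.
Only numpy, scipy, OpenCV 4.12 (cv2) and the standard library are available. Lean on these libraries where they do the work, as an engineer would, in place of code of your own. Each camera call takes 0.05 s, during which the arm holds its last target. There are 200 camera calls.

## Task

The length gauge on the bench is to be held open at its set length so that a shell blank can be checked against its foot. Pinch the black grip head so that its red lock button is squeezed in, draw the sliding arm out against its spring until the index line on the head meets the line on the yellow rider on the scale, and finish still holding it there with the button squeezed in. Do not shift the rider or push about the shell blank, polish bar, glass lump and marker pen lying round the gauge.

Things in the scene. Friction and masses are not known exactly. Their poses are not given: they have to be found in the camera images.
- gauge: length gauge fixed on the bench: grey base 92 x 390 x 10 mm, on it a dark square tube (top at z 63 mm) out of which an aluminium arm slides. Origin: on the bench under the grip head's home place; z up, +y the way the arm slides out, -x the side with button, scale and rider. Base x -56..36, y -205..185 mm; tube y -200..-35; white scale rail x -48..-30, y -20..170, top z 26, a mark each 5 mm
- extension (a joint): how far the arm is drawn out, m: 0 home (locked), 0.15 at most. The index line is over the scale's zero at 0: the set mark is reached when this equals rider. A spring pulls it home with 3 N at 0, 4.5 N at the far end. A rack with 10 mm pitch locks it (1 mm of play) unless the button is in by more than 4 mm
- button (a joint): how far the red lock button is pressed in, m: 0 out (locking), 0.006 fully in. It moves along the gauge's +x and springs back out; it takes 4 N to start and 7 N to press fully.
- grip_head: black head on the arm's end, 36 (gauge x) x 36 mm (gauge y), z 28 to 92 mm, free at both sides and above; origin: the gauge's, moved with the arm; same axes. On its -x face the red button, 28 mm wide, z 52..88 mm, stands 7 mm out (1 mm when fully in). Button face to ribbed far face: 43 mm, 37 mm when fully in. A 22 mm steel foot at z 45 mm reaches to y +32 mm
- grip_point (a point): point to pinch: in the grip head midway between the button's face and the far face, 70 mm above the bench, at (-3, 0, 70) mm of the head; the fingers close along the gauge's x. Moves with the arm
- index_line (a point): tip of the black index line on the white pointer at the head's near foot, 30 mm above the bench, (-37, 0, 30) mm of the head; its y is that of the head's centre
- rider_line (a point): inner end of the black line on the yellow rider (18 x 14 mm, top 36 mm above the bench) that sits astride the near side of the scale rail; axes as the gauge's. The set mark
- rider (a joint): place of the yellow rider's line on the scale, m from zero along the gauge's +y, 0.06 to 0.125; it is held by friction of 4 N and must stay
- shell_blank: grey pearl shell blank, 90 x 111 x 13 mm, lying loose beyond the arm's foot; origin at the centre of its underside
- polish_bar: green bar of polishing compound, 26 x 62 x 24 mm, loose on the far side of the gauge; origin at the centre of its underside, long along its y
- glass_lump: lump of green glass, 38 x 42 x 39 mm, loose on the far side of the gauge by the tube; origin at the centre of its underside
- marker_pen: marker pen, 17 x 135 x 16 mm, loose on the near side of the gauge; origin at the centre of its underside, long along its y

How it is judged:
On the way, in this order (a step that is already met when the one before it is completed fails the run):
1. the lock button is squeezed in while the arm is still home (value of joint button above 0.0042 m and value of joint extension below 0.012 m and contact force between the fingers and grip_head above 2 N), for 0.1 s.
2. the arm is drawn out to the rider's line (y of index_line in the frame of rider_line between -0.004 and 0.004 m and value of joint button above 0.0042 m), for 0.2 s.
At the end, for the whole second after the job is handed in: The index line stands within 4 mm of the rider's line along the scale, the arm at rest (under 10 mm/s), the lock button pressed in by more than 4.2 mm, and the fingers hold the grip head with more than 2 N (all of step 2 and contact force between the fingers and grip_head above 2 N and velocity of joint extension between -0.01 and 0.01 m/s); the arm keeps its last pose, push and grip.
It fails at once if the rider is shifted by more than 4 mm (distance of rider_line from where it was at the start of the episode above 0.004 m).
It fails at once if the shell blank, polish bar, glass lump or marker pen is pushed more than 15 mm (distance of any of shell_blank, polish_bar, glass_lump, marker_pen from where it was at the start of the episode above 0.015 m).
It also fails if it takes over 32 s, if anything falls off the work surface, if the arm or the gripper's body presses on something with over 40 N, if the wrist force passes 120 N, or if a joint passes its speed limit or range.

## Working session

There is one attempt and no reset: what is moved stays moved. The work goes in short steps, Python scripts to look and compute and a shell command to move; the robot and the scene stay as the last step left them, time stands still between calls to the robot, and variables do not carry over. Pictures are saved under pics/ and viewed, at most 10 in all, crops included, and the job is handed in when it is done.

```bash
mkdir -p pics; python3 - <<'E'
from station import monitor, eyes, bot
import cv2,numpy as np
o=monitor.get_obs();print(o)
for n in("top","scene"):
    cv2.imwrite(f"pics/{n}0.png",eyes.read_camera(n))
    print(n,eyes.camera_info(n))
print(eyes.camera_info("wrist"))
E
```

```text
{'t': 0.0, 'q': array([-1.39113702,  0.4778227 ,  0.02233464,  1.55644368, -0.01148904,
        1.1092795 , -0.08312537]), 'joint_vel': array([-0.00110217,  0.00107016, -0.00012841,  0.00073541,  0.00052372,
       -0.00025699,  0.00160934]), 'joint_torque': array([-3.84055802e-04, -5.96436954e+01,  1.60756007e+00, -2.81199986e+01,
        1.24858349e-02,  9.02235130e-03, -1.86666426e-05]), 'eef_pos': array([0.19141607, 0.64668217, 0.23031374]), 'tool_rot': array([-5.92908400e-05,  1.43380861e-01,  9.89667164e-01, -9.10589930e-04]), 'contact_force': array([-0.78927645,  0.43729061,  0.53324926]), 'torque': array([-0.02004796,  0.02006276, -0.02171246]), 'grasp_force': 0.0, 'gripper_width': 0.9987486657038765}
top {'vertical_fov': 46.34937686527912, 'cx': 290.9048794985971, 'cy': 208.94062411993343, 'view': array([[-0.00705323, -0.99990879,  0.01151838,  0.14571827],
       [ 0.98007589, -0.00462592,  0.19856949, -0.54618517],
       [-0.19849809,  0.01268944,  0.98001912, -0.81398132],
       [ 0.        ,  0.        ,  0.        ,  1.        ]])}
scene {'vertical_fov': 45.18945178921357, 'cx': 282.19705057527045, 'cy': 210.45858574097767, 'view': array([[-0.50871338, -0.86089253, -0.0086459 ,  0.41404965],
       [ 0.52264516, -0.3167874 ,  0.79150981, -0.29347969],
       [-0.68414379,  0.39813289,  0.6110953 , -0.677646  ],
       [ 0.        ,  0.        ,  0.        ,  1.        ]])}
{'vertical_fov': 59.49024083229626, 'cx': 284.8750862134974, 'cy': 206.29790366823545, 'hand_eye': array([[-1.04666236e-03,  9.45312555e-01,  3.26164189e-01,
         8.52524993e-02],
       [ 9.99999363e-01,  8.51451139e-04,  7.41265434e-04,
        -9.75932833e-04],
       [ 4.23014651e-04,  3.26164757e-01, -9.45312844e-01,
        -1.43937908e-01],
       [ 0.00000000e+00,  0.00000000e+00,  0.00000000e+00,
         1.00000000e+00]])}
```

View pics/top0.png

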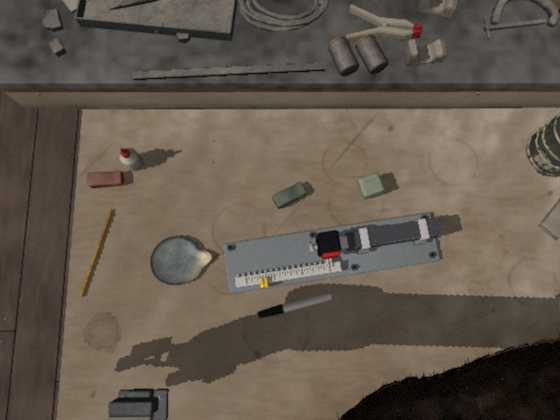

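View pics/scene0.png

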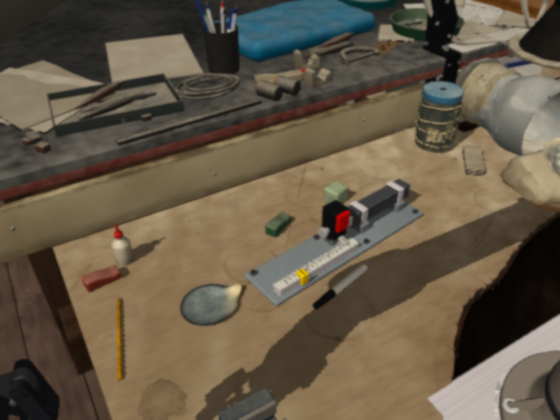

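The top view shows the head at about (328,243), the rider at (264,283), and the gauge's +y pointing left and slightly down. I'll enlarge it.

```bash
python3 - <<'E'
import cv2
a=cv2.imread("pics/top0.png")[200:300,218:448]
cv2.imwrite("pics/topc.png",cv2.resize(a[:, :130],None,fx=6,fy=6,interpolation=cv2.INTER_CUBIC))
cv2.imwrite("pics/topd.png",cv2.resize(a,None,fx=3.4,fy=3.4,interpolation=cv2.INTER_CUBIC))
E
```

```text
(no output)
```

View pics/topc.png

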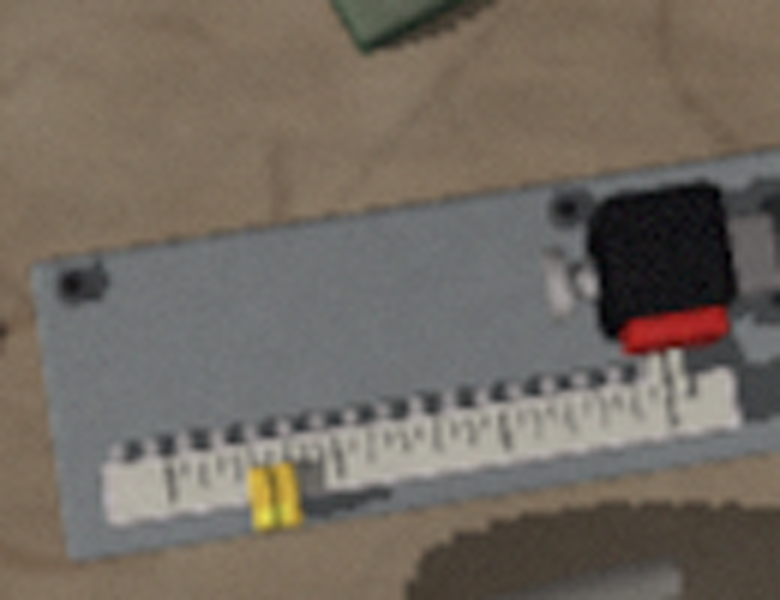

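View pics/topd.png

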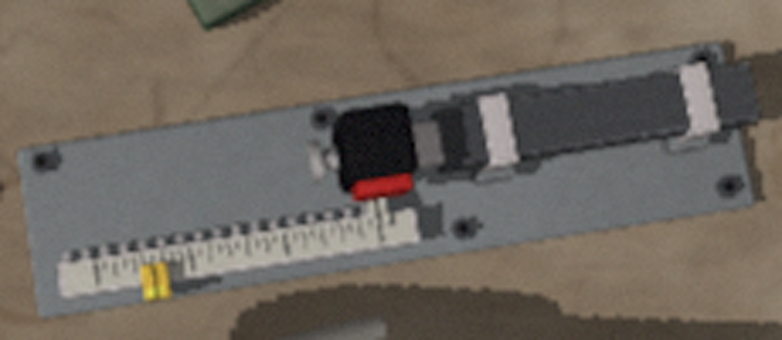

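```bash
cat > h.py <<'E'
import numpy as np
from scipy.optimize import least_squares
from station import eyes
I=eyes.camera_info("top");V=np.array(I["view"]);f=210/np.tan(np.radians(I["vertical_fov"]/2))
def proj(p):
    c=V[:3,:3]@p+V[:3,3]; return np.array([I["cx"]+f*c[0]/-c[2],I["cy"]-f*c[1]/-c[2]])
def ray(u,v,z):
    d=V[:3,:3].T@np.array([(u-I["cx"])/f,-(v-I["cy"])/f,-1]);o=-V[:3,:3].T@V[:3,3]
    return o+d*(z-o[2])/d[2]
def g2w(s,p):
    c,n=np.cos(s[2]),np.sin(s[2]); return np.array([s[0]+c*p[0]-n*p[1],s[1]+n*p[0]+c*p[1],p[2]])
def w2g(s,p):
    c,n=np.cos(s[2]),np.sin(s[2]); d=p[:2]-s[:2]; return np.array([c*d[0]+n*d[1],-n*d[0]+c*d[1]])
C=lambda u,v:(218+u/6-.42,200+v/6-.42)
D=lambda u,v:(218+u/3.4-.35,200+v/3.4-.35)
E
cat > m.py <<'E'
from h import *
pts=[((.036,.185,.01),C(33,262)),((-.056,.185,.01),C(72,560)),((.036,-.205,.01),D(730,42)),((-.056,-.205,.01),D(752,203))]
r=least_squares(lambda s:np.concatenate([proj(g2w(s,p))-q for p,q in pts]),[.5,.05,.1])
s=r.x;print(s,np.round(r.fun,1))
for n,q,z in[("rider",C(274,470),.036),("rider out",C(274,524),.036),("mark0",C(674,420),.026),("50",C(507,430),.026),("100",C(338,460),.026),("150",C(172,485),.026),("headtopL",C(597,195),.092),("headtopR",C(718,185),.092),("headtopnear",C(610,335),.092),("btn L",C(625,335),.088),("btn R",C(728,310),.088)]:
    print(n,np.round(w2g(s,ray(*q,z))*1e3,1))
np.save("s.npy",s)
from station import monitor
from scipy.spatial.transform import Rotation as R
o=monitor.get_obs();w=o["tool_rot"];M=R.from_quat(np.r_[w[1:],w[0]]).as_matrix();print(o["eef_pos"],M.round(4))
gx=np.array([np.cos(s[2]),np.sin(s[2]),0])
print("tool y·",M.T@gx, "grip point",g2w(s,(-.003,0,.07)))
E
python3 m.py
```

```text
[0.48461196 0.07887735 0.14586663] [-0.3 -0.5 -0.4  0.2 -1.7 -0.6  2.3  0.8]
rider [-40.2 119.9]
rider out [-55.7 122.1]
mark0 [-43.    0.7]
50 [-38.4  50.3]
100 [-39.5 101.1]
150 [-39.4 150.7]
headtopL [17.8 18.1]
headtopR [ 15.5 -15.8]
headtopnear [-21.4  21. ]
btn L [-21.6  16.5]
btn R [-19.1 -13. ]
[0.19146144 0.64673216 0.23040487] [[-9.589e-01  2.838e-01 -3.000e-04]
 [ 2.838e-01  9.589e-01 -1.600e-03]
 [-1.000e-04 -1.600e-03 -1.000e+00]]
tool y· [-9.07428438e-01  4.20206267e-01 -5.67797373e-04] grip point [0.48164382 0.0784413  0.07      ]
```

The fit is good: the marks land at 0, 50, 100 and 150 mm to within about 1 mm, and the rider is at about 119 mm. Next I turn the tool by 1.137 rad so it closes along the gauge's x.

The rows are not in the units I measure in: shifts go in shares of 50 mm and turns go in shares of 60 degrees. I convert before sending: 0.1137 rad / 1.0472 = 0.1086.

```bash
python3 -m creep '[[[0,0,0],0.1086,1],[[0,0,0],0.1086,1],[[0,0,0],0.1086,1],[[0,0,0],0.1086,1],[[0,0,0],0.1086,1],[[0,0,0],0.1086,1],[[0,0,0],0.1086,1],[[0,0,0],0.1086,1],[[0,0,0],0.1086,1],[[0,0,0],0.1086,1],[[0,0,0],0,1]]' 40
cat > t.py <<'E'
from h import *
from station import monitor
from scipy.spatial.transform import Rotation as R
import sys
s=np.load("s.npy");o=monitor.get_obs();w=o["tool_rot"];M=R.from_quat(np.r_[w[1:],w[0]]).as_matrix()
t=g2w(s,[float(a) for a in sys.argv[1:4]])
print(o["t"],"d tool",(M.T@(t-o["eef_pos"])).round(4),"turn",round(np.arctan2(M[1,1],M[0,1])-s[2],4),"tilt",M[:2,2].round(4),"tcp in gauge",w2g(s,o["eef_pos"]).round(4),o["eef_pos"][2].round(4),o["contact_force"].round(1),o["grasp_force"],o["gripper_width"])
E
python3 t.py -.003 0 .15
```

```text
t: 1.2
eef_pos: [0.1913, 0.647, 0.2307]
tool_rot: [0.0, 0.654, 0.757, -0.0]
contact_force: [-0.2, -0.0, 0.0]
gripper_width: 1.001
grasp_force: 0.0
1.2 d tool [-0.6045  0.205   0.0814] turn -0.0006 tilt [ 0.     -0.0011] tcp in gauge [-0.2076  0.6047] 0.2307 [-0.2 -0.   0. ] 0.0 1.0010234195237646
```

To row units: -0.0336 m is -0.672, 0.0114 m is 0.228.

```bash
python3 -m creep '[[[-0.672,0.228,0],0,1],[[-0.672,0.228,0],0,1],[[-0.672,0.228,0],0,1],[[-0.672,0.228,0],0,1],[[-0.672,0.228,0],0,1],[[-0.672,0.228,0],0,1],[[-0.672,0.228,0],0,1],[[-0.672,0.228,0],0,1],[[-0.672,0.228,0],0,1],[[-0.672,0.228,0],0,1],[[-0.672,0.228,0],0,1],[[-0.672,0.228,0],0,1],[[-0.672,0.228,0],0,1],[[-0.672,0.228,0],0,1],[[-0.672,0.228,0],0,1],[[-0.672,0.228,0],0,1],[[-0.672,0.228,0],0,1],[[-0.672,0.228,0],0,1],[[0,0,0],0,1],[[0,0,0],0,1]]'
python3 t.py -.003 0 .15
python3 - <<'E'
from station import eyes
import cv2
cv2.imwrite("pics/w1.png",eyes.read_camera("wrist"))
E
```

```text
t: 3.2
eef_pos: [0.4825, 0.0781, 0.2312]
tool_rot: [-0.0, 0.654, 0.757, -0.0]
contact_force: [-1.3, 0.5, -0.1]
gripper_width: 0.998
grasp_force: 0.0
3.2 d tool [ 0.0005 -0.0008  0.0812] turn 0.0003 tilt [-0.0004 -0.0002] tcp in gauge [-0.0022 -0.0005] 0.2312 [-1.3  0.5 -0.1] 0.0 0.9976907108919301
```

View pics/w1.png

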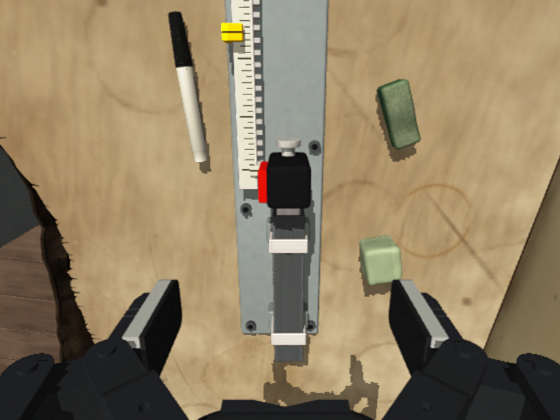

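The wrist view shows the gauge upright, the head's top at u 268–310 and v 153–207, and the rider's line at row ~31 (inner end near u 242). I'll cross-check these.

```bash
cat > wr.py <<'E'
from h import *
from station import monitor
from scipy.spatial.transform import Rotation as R
s=np.load("s.npy");J=eyes.camera_info("wrist");H=np.array(J["hand_eye"]);fw=210/np.tan(np.radians(J["vertical_fov"]/2))
def wray(u,v,z,o):
    w=o["tool_rot"];M=R.from_quat(np.r_[w[1:],w[0]]).as_matrix()
    c=M@H[:3,3]+o["eef_pos"];d=M@H[:3,:3]@np.array([(u-J["cx"])/fw,-(v-J["cy"])/fw,-1]);return c+d*(z-c[2])/d[2]
E
python3 - <<'E'
from wr import *
o=monitor.get_obs()
for n,u,v,z in[("rider",242,31.5,.036),("btn near",259,183,.08),("headTL",270,154,.092),("headTR",309,153,.092),("headBL",270,207,.092),("headBR",310,207,.092),("50",247,116,.026),("100",244,58,.026),("baseBL",243,334,.01),("baseBR",318,333,.01)]:
    print(n,(w2g(s,wray(u,v,z,o))*1e3).round(1))
import cv2
a=cv2.imread("pics/w1.png")[0:220,200:350];cv2.imwrite("pics/w1c.png",cv2.resize(a,None,fx=2.7,fy=2.7,interpolation=cv2.INTER_CUBIC))
b=cv2.imread("pics/w1.png")[0:70,210:290];b=cv2.resize(b,None,fx=8,fy=8,interpolation=cv2.INTER_CUBIC);cv2.imwrite("pics/w1d.png",b)
E
```

```text
rider [-40.1 122.3]
btn near [-25.5   2.9]
headTL [-15.5  29.6]
headTR [14.7 30.4]
headBL [-16.1 -14. ]
headBR [ 16.5 -14. ]
50 [-39.2  52.3]
100 [-40.2 102.1]
baseBL [ -54.  -203.4]
baseBR [  35.6 -201.7]
```

View pics/w1d.png

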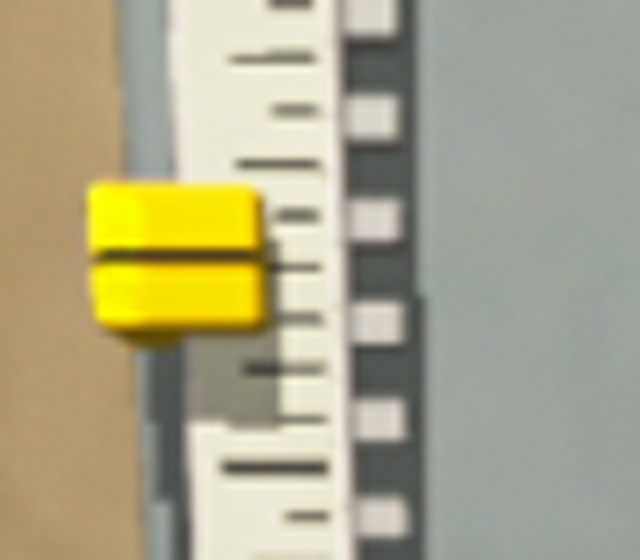

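To row units: 0.02 m is 0.4, 0.0015 m is 0.03.

```bash
python3 -m creep '[[[0.03,-0.016,0.4],0,1],[[0,0,0.4],0,1],[[0,0,0.4],0,1],[[0,0,0.4],0,1],[[0,0,0.4],0,1],[[0,0,0.4],0,1],[[0,0,0.4],0,1],[[0,0,0.4],0,1],[[0,0,0.4],0,1],[[0,0,0],0,1],[[0,0,0],0,1]]' 40
python3 t.py -.003 0.001 .05
```

```text
t: 4.35
eef_pos: [0.4812, 0.0811, 0.0514]
tool_rot: [-0.0, 0.653, 0.758, -0.0]
contact_force: [0.2, -0.5, 1.6]
gripper_width: 0.998
grasp_force: 0.0
4.35 d tool [-0.0017  0.0001  0.0014] turn 0.0024 tilt [-0.001   0.0002] tcp in gauge [-0.0031  0.0027] 0.0514 [ 0.2 -0.5  1.6] 0.0 0.9975666883221634
```

Well placed; I'll squeeze.

To row units: -0.001 m is -0.02.

```bash
python3 -m creep '[[[-0.02,0,0.02],0,0],[[0,0,0],0,0],[[0,0,0],0,0],[[0,0,0],0,0],[[0,0,0],0,0],[[0,0,0],0,0],[[0,0,0],0,0],[[0,0,0],0,0],[[0,0,0],0,0],[[0,0,0],0,0],[[0,0,0],0,0],[[0,0,0],0,0],[[0,0,0],0,0],[[0,0,0],0,0],[[0,0,0],0,0]]' 40
python3 t.py -.003 0.001 .05
```

```text
t: 5.85
eef_pos: [0.4852, 0.0798, 0.0519]
tool_rot: [0.002, 0.653, 0.757, 0.002]
contact_force: [7.0, 0.4, 3.4]
gripper_width: 0.417
grasp_force: 45.9
5.85 d tool [ 0.0002 -0.0037  0.0018] turn 0.0007 tilt [0.006  0.0012] tcp in gauge [0.0007 0.0008] 0.0519 [7.  0.4 3.4] 45.90285815298557 0.4169983409441463
```

Opening of 0.417 is about 36 mm, so the button is fully in. I relieve the side load and draw out most of the way.

To row units: 0.008 m is 0.16, 0.003 m is 0.06.

```bash
python3 -m creep '[[[0,0.06,0],0,0],[[0,0,0],0,0],[[0.12,0,0],0,0],[[0.16,0,0],0,0],[[0.16,0,0],0,0],[[0.16,0,0],0,0],[[0.16,0,0],0,0],[[0.16,0,0],0,0],[[0.16,0,0],0,0],[[0.16,0,0],0,0],[[0.16,0,0],0,0],[[0.16,0,0],0,0],[[0.16,0,0],0,0],[[0.16,0,0],0,0],[[0.16,0,0],0,0],[[0.16,0,0],0,0],[[0.08,0,0],0,0],[[0,0,0],0,0],[[0,0,0],0,0],[[0,0,0],0,0]]'
python3 t.py -.000 0.120 .05
python3 - <<'E'
from station import eyes
import cv2
a=eyes.read_camera("wrist");cv2.imwrite("pics/w2.png",a)
b=eyes.read_camera("top");cv2.imwrite("pics/top2.png",b)
b=cv2.resize(b[225:300,218:348],None,fx=5,fy=5,interpolation=cv2.INTER_CUBIC)
cv2.imwrite("pics/both.png",b)
E
```

```text
t: 7.85
eef_pos: [0.4683, 0.1916, 0.0518]
tool_rot: [-0.0, 0.654, 0.757, 0.0]
contact_force: [-4.5, -4.6, 18.2]
gripper_width: 0.416
grasp_force: 48.5
7.85 d tool [ 0.0061 -0.0003  0.0018] turn -0.0001 tilt [-0.0001  0.0004] tcp in gauge [0.0003 0.1139] 0.0518 [-4.5 -4.6 18.2] 48.49328935146332 0.4155993995212544
```

View pics/w2.png

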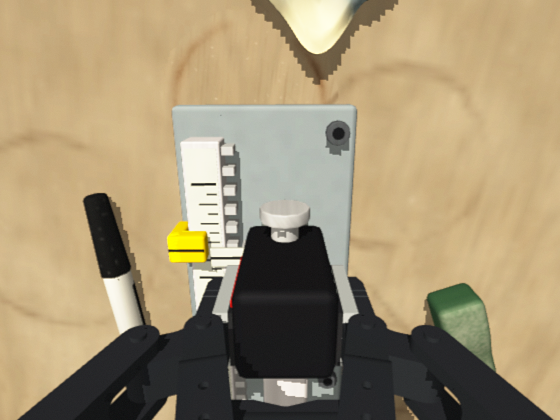

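The wrist view shows the rider's line at about row 250 and the index line just below it, near (225,258). I'll enlarge it to measure the gap.

```bash
python3 - <<'E'
import cv2
a=cv2.imread("pics/w2.png")[215:290,160:260]
cv2.imwrite("pics/w2c.png",cv2.resize(a,None,fx=8,fy=8,interpolation=cv2.INTER_CUBIC))
E
```

```text
(no output)
```

View pics/w2c.png

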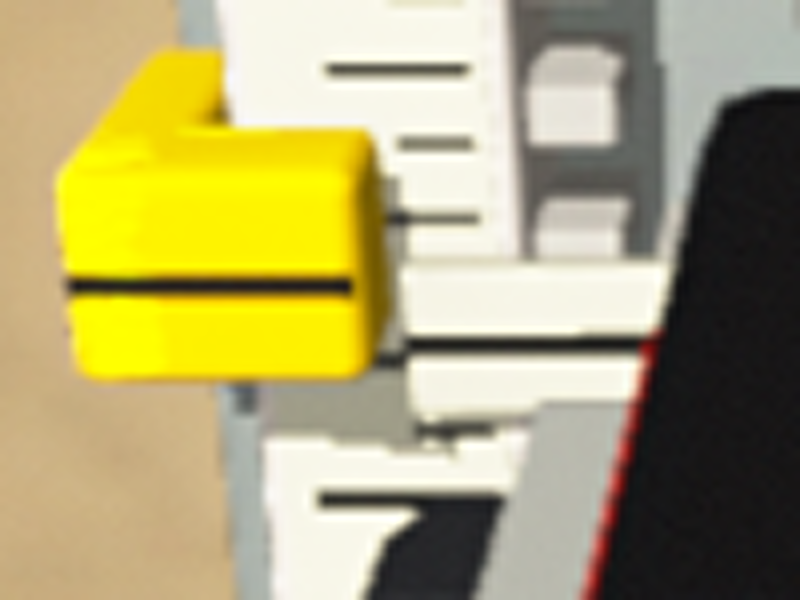

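```bash
python3 - <<'E'
from wr import *
o=monitor.get_obs()
r=w2g(s,wray(203.6,250.4,.036,o));i=w2g(s,wray(211.1,257.8,.030,o));print(r,i,r-i)
E
```

```text
[-0.0401142   0.12012401] [-0.03812792  0.11310714] [-0.00198628  0.00701687]
```

The gap is 7.0 mm, and the index tip's x reads −38 mm against the stated −37 mm.

To row units: 0.0035 m is 0.07, -0.001 m is -0.02.

```bash
python3 -m creep '[[[0.07,0,-0.02],0,0],[[0.07,0,0],0,0],[[0,0,0],0,0],[[0,0,0],0,0],[[0,0,0],0,0],[[0,0,0],0,0],[[0,0,0],0,0]]'
python3 t.py -.000 0.1207 .05
python3 - <<'E'
from station import eyes
import cv2
a=eyes.read_camera("wrist");cv2.imwrite("pics/w3.png",a)
cv2.imwrite("pics/w3c.png",cv2.resize(a[215:290,160:260],None,fx=8,fy=8,interpolation=cv2.INTER_CUBIC))
E
```

```text
t: 8.65
eef_pos: [0.4672, 0.1987, 0.0519]
tool_rot: [0.0, 0.654, 0.757, -0.0]
contact_force: [-1.2, -3.3, 6.9]
gripper_width: 0.415
grasp_force: 47.0
8.65 d tool [-0.0004 -0.0002  0.0019] turn -0.0001 tilt [-0.     -0.0002] tcp in gauge [0.0002 0.1211] 0.0519 [-1.2 -3.3  6.9] 47.04136937856674 0.4150765005546324
```

View pics/w3c.png

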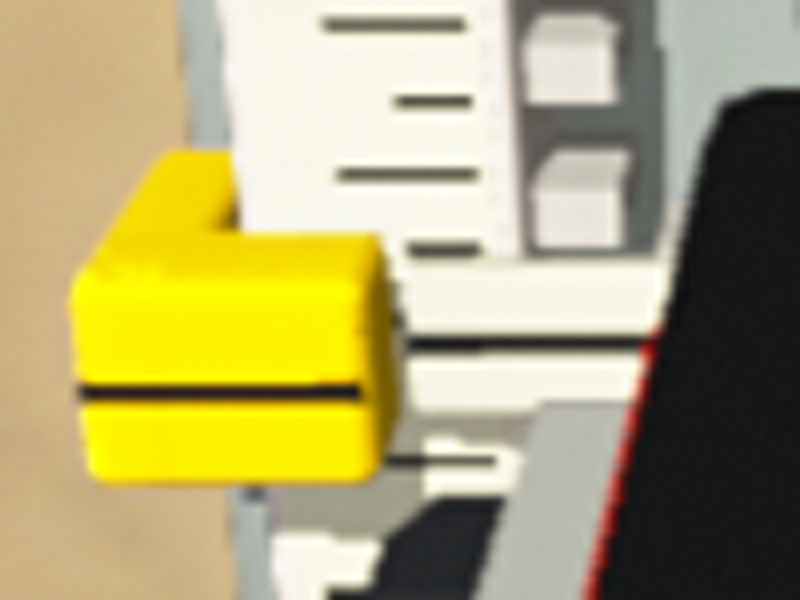

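The rider's line is now at row 392 of the crop and the index line at row 346; because of the 6 mm height difference I'll compute the gap.

```bash
python3 - <<'E'
from wr import *
o=monitor.get_obs()
r=w2g(s,wray(204.3,263.6,.036,o));i=w2g(s,wray(211.1,257.8,.030,o));print(r,i,r-i)
# scale marks (z .026) at crop rows 175 and 250
for v in (175,250,461): print(w2g(s,wray(160+440/8-.44,215+v/8-.44,.026,o)))
E
```

```text
[-0.04038094  0.12016439] [-0.03821261  0.1202347 ] [-2.16833497e-03 -7.03164043e-05]
[-0.0365703   0.13015509]
[-0.03690185  0.12496569]
[-0.03786816  0.10984123]
```

The gap is −0.1 mm, the marks read correctly, and the rider and grip are unchanged.

```bash
python3 -c "
from station import bot
print(bot.hand_in())"
```

```text
the job is handed in; nothing more can be done
None
```

The job is handed in, result not shown: my last reading had the index line about 0.1 mm from the rider's line at the 120 mm mark, with the button squeezed fully in (by the finger opening), a grip of about 47 N, and 8.7 s on the clock.

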